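# Tip the parts case onto its keyhole screw and lock it down

## Robot

A 7-joint arm with a two-finger parallel gripper is mounted at the origin on the work surface. World frame = base frame: x ahead of the robot, y to its left, z up, the work surface at z = 0. Lengths are in m, angles in rad, forces in N, time in s.
With the tool pointing down it reaches from about 0.375 to 0.925 m from the base axis. Payload 3.1 kg.
Tool frame: the origin (TCP) lies between the finger pads; the fingertips stand 19 mm ahead of it and the grasp point (between the pads) is the TCP; z points along the fingers, y is the direction in which the jaws open and shut (so a half turn about z gives the same grasp; the last joint's range is limited). The gripper opens to 85 mm and grips with 20 to 120 N. Pads are 22 mm wide; open, the fingers measure 114 mm over their backs; the gripper's body (76 mm by 85 mm) begins 54 mm behind the grasp point. The pads swing forward as they close: fully open they stand 13 mm farther back than shut.
Start: joints at [1.106, 0.383, 0.044, 1.598, -0.018, 1.161, -0.05], TCP at [0.233, -0.607, 0.25] pointing down, gripper open.
Joint ranges: [-2.61, 2.61], [-0.41, 2.15], [-1.48, 1.57], [0, 2.5], [-1.57, 4.71], [0.05, 1.97], [-2.85, 2.85]. Speed limits (rad/s): [2.79, 2.79, 3.14, 3.14, 3.14, 3.14, 3.14].

## Interface

Orientations are given as a unit quaternion [x, y, z, w].
In Python, from bench import move_ptp, movel, move_j, move_gripper, pause, inverse_kinematics, read_camera, camera_params, MotionError, sign_off, look_for, tip_of, read_time_s, read_qpos, read_joint_vel, read_effort, read_eef_pos, read_tcp_rot, read_ft_force, read_ft_torque, read_finger_gap gives the robot as it stands. Calls block until the motion is done:
- move_ptp(position, orientation): joint-space move of the TCP to a pose.
- movel(position, orientation=None, speed=0.15): straight line of the TCP; orientation=None keeps the orientation; speed is the mean speed in m/s.
- move_j(angles): joint-space move.
- move_gripper(opening, effort=None): finger opening in m; effort is the grip in N (None keeps the last); returns when the fingers have stopped.
- pause(seconds).
- inverse_kinematics(position, orientation): joint angles nearest the present ones, or None.
- read_camera(name): name is "scene" or "top" or "wrist"; returns the picture (400x640x3 uint8, red, green, blue); there is no depth.
- camera_params(name): a dict with "K" (3x3 intrinsics, pixels), "dist_coeffs" ([k1, k2, p1, p2, k3] as OpenCV has them; the pictures are not rectified), "camera_from_world" (4x4, takes a point from world to camera coordinates). Camera axes: x right, y down, z forward; pixel columns grow to the right and rows downward; lengths in m; the calibration is good to about 2 mm. A picture is of the moment at which its call begins: read the wrist's pose just before it. camera_params takes no time and is no camera call; for the wrist camera it gives the pose at the moment of the call.
A pose or a line that the arm cannot do raises MotionError and nothing moves.
- sign_off(): hands the job in, once; it reports no verdict.
Trained networks look in the newest picture that a camera, given by its name, has taken for a name from the list of things; names that differ only in an ending like _2 or _b are one class to them, and where a whole thing is asked for, a point or a joint stands for the part that bears it (a point fixed in the world has none). Each returns a list of dicts, best first, with "confidence" (0 to 1); they miss things now and then, are a little off and sometimes report something else, mostly with a low value. They report only what shows in the picture. A call takes as long as a camera call. They do not tell look-alikes from the thing itself.
- look_for(camera, name): "at" ([column, row] in pixels, amid what is visible of it).
- tip_of(camera, name): "at" ([column, row] in pixels: a listed point, or the origin of a listed thing).
Readings, each from a call of its own:
- read_time_s(): time.
- read_qpos(): joint angles.
- read_joint_vel(): joint speeds.
- read_effort(): joint torques, N m.
- read_eef_pos(): TCP position.
- read_tcp_rot(): TCP orientation.
- read_ft_force(): force on the tool from outside, world axes, zero at the start.
- read_ft_torque(): the same for the moment, N m.
- read_finger_gap(): finger opening in m.
Only numpy, scipy, OpenCV 4.12 (cv2) and the standard library are available. Lean on these libraries where they do the work, as an engineer would, in place of code of your own. Each camera call takes 0.05 s, during which the arm holds its last target.

## Task

Tip the tall orange case over onto its back on the grey deck, slide it about until the deck's brass screw head drops into the keyhole in its back, then pull the case towards its own bottom end until the screw is fully home at the end of the slot. Leave it lying flat and still, and leave the jar, the tools and the gauge where they are.

Things in the scene. Friction and masses are not known exactly. Their poses are not given: they have to be found in the camera images.
- case: hollow orange plastic case, 190 tall, 100 wide, 76 deep (mm), about 0.55 kg (mass, friction vary). Starts upright on the table, its back 3 to 8 mm from the deck's near edge and facing the screw, up to 12 mm off the screw's line and slightly turned. Origin: centre of its bottom; z to its top end, x out of its back, y across. Meant to be pushed, not grasped.
- case_centre (a point): centre of the case (95 mm from its bottom), axes as the case. Pushed near its top towards the deck, the case's foot is stopped by the deck edge and it falls on its back. It then usually rests tilted about 7 degrees on the edge and on top of the screw head, its bottom end 30 to 42 mm out past the edge; slide it farther from the edge, and sideways as needed, till it drops flat.
- keyhole (a point): centre of the keyhole's entry on the outer face of the case's back, 112 mm from its bottom, mid-width; axes as the case. Wall 5 mm thick, hollow behind. Entry: octagon 24 mm across; a slot 11.4 mm wide runs from it towards the case's top end. The screw is fully home 28 mm from the entry centre: screw is then at about x 0, y 0, z +28 mm in this frame.
- deck: fixed grey plate 240 x 160 x 14 mm thick on the table. Origin: at table level on the plate's centre line, 110 mm from its near edge. Axes: z up, x from the near edge (x = -110 mm, beside which the case stands) to the far edge (x = +130 mm), y along the near edge
- screw (a point): foot of the fixed shouldered screw, on its axis at the deck's top face (14 mm above the table), 107 mm from the near edge on the centre line; axes as the deck. Shank 8 mm in diameter; brass head 16 mm in diameter, its underside 8 mm and its top 12.5 mm above the deck.
- jar: clear jar of lug nuts with black twist cap, 84 mm across, 103 high, standing; origin at the centre of its underside. Leave alone
- torque_stick: red torque stick, 200 mm long, 26 thick, lying; origin under its middle, x along it. Leave alone
- socket_adapter: silver socket adapter standing on end, 38 mm across, 68 high; origin at the centre of its underside. Leave alone
- pry_tool: flat black plastic hubcap pry tool, 185 mm long, lying; origin under its middle, x towards its tip. Leave alone
- tread_gauge: squat aluminium tread gauge, 75 x 45 x 34 mm; origin at the centre of its underside. Leave alone
Mind the look-alikes: they are no part of the job. There is more than one size of the case; the one meant has the size given above.

How it is judged:
On the way:
1. the case lies on its back with the screw head through the keyhole's entry, not yet in the slot's end (angle between case's own x axis and vertical above 3.07 rad and x of screw in the frame of keyhole between -0.004 and 0.004 m and z of screw in the frame of keyhole between -0.012 and 0.016 m and y of screw in the frame of keyhole between -0.01 and 0.01 m), for 0.1 s.
At the end, for the whole second after the job is handed in: the case lies flat on its back on the deck (within 4 degrees and 4 mm), at rest, with the screw's axis in the keyhole slot within 6 mm of its fully home place (28 mm from the entry centre) (angle between case's own x axis and vertical above 3.07 rad and x of screw in the frame of keyhole between -0.004 and 0.004 m and z of screw in the frame of keyhole between 0.022 and 0.034 m and y of screw in the frame of keyhole between -0.005 and 0.005 m and linear speed of case below 0.01 m/s and angular speed of case below 0.1 rad/s); the robot touches nothing.
It fails at once if the clear jar is shifted by more than 30 mm or knocked over (distance of jar from where it was at the start of the episode above 0.03 m or angle between jar's own z axis and vertical above 0.4 rad).
It fails at once if the torque stick is shifted by more than 30 mm or knocked over (distance of torque_stick from where it was at the start of the episode above 0.03 m or angle between torque_stick's own z axis and vertical above 0.4 rad).
It fails at once if the socket adapter is shifted by more than 30 mm or knocked over (distance of socket_adapter from where it was at the start of the episode above 0.03 m or angle between socket_adapter's own z axis and vertical above 0.4 rad).
It fails at once if the pry tool is shifted by more than 30 mm or knocked over (distance of pry_tool from where it was at the start of the episode above 0.03 m or angle between pry_tool's own z axis and vertical above 0.4 rad).
It fails at once if the tread gauge is shifted by more than 30 mm or knocked over (distance of tread_gauge from where it was at the start of the episode above 0.03 m or angle between tread_gauge's own z axis and vertical above 0.4 rad).
It also fails if it takes over 72 s, if anything falls off the work surface, if the arm or the gripper's body presses on something with over 40 N, if the wrist force passes 120 N, or if a joint passes its speed limit or range.

## Working session

There is one attempt and no reset: what is moved stays moved. The work goes in short steps, each a Python script; the robot and the scene stay as the last script left them, time stands still between calls to the robot, and variables do not carry over. Pictures are saved under pics/ and viewed, and the job is handed in when it is done.

```bash
ls; mkdir -p pics
python3 - <<'E'
from bench import *
import cv2
for c in ["scene","top","wrist"]:
    im=read_camera(c); cv2.imwrite(f"pics/{c}0.png",im[:,:,::-1])
    p=camera_params(c); print(c,p["K"],p["dist_coeffs"],p["camera_from_world"])
    for n in ["case","keyhole","screw","deck","jar","torque_stick","socket_adapter","pry_tool","tread_gauge"]:
        if c=="wrist": break
        print(n,[(round(d["confidence"],2),[round(x) for x in d["at"]]) for d in tip_of(c,n)][:3])
print(read_time_s(),read_tcp_rot(),read_eef_pos())
E
```

```text
pics
scene [[431.15102971   0.         320.77256108]
 [  0.         431.15102971 195.95721728]
 [  0.           0.           1.        ]] [-0.09438265  0.          0.          0.          0.        ] [[ 0.6616357   0.74972836 -0.01206598 -0.40177908]
 [ 0.61755725 -0.55398022 -0.55832693 -0.33401033]
 [-0.42527785  0.36195759 -0.82953327  1.43671237]
 [ 0.          0.          0.          1.        ]]
case [(0.87, [216, 237]), (0.8, [299, 278]), (0.75, [276, 239])]
keyhole [(0.82, [219, 219]), (0.73, [289, 261]), (0.65, [280, 203])]
screw [(0.85, [308, 196])]
deck [(0.81, [315, 198])]
jar [(0.64, [379, 110])]
torque_stick [(0.61, [354, 263])]
socket_adapter [(0.51, [225, 310])]
pry_tool [(0.71, [156, 271])]
tread_gauge [(0.59, [427, 177]), (0.4, [378, 109])]
top [[428.8856641    0.         323.3312363 ]
 [  0.         428.8856641  197.66358208]
 [  0.           0.           1.        ]] [-0.06809117  0.          0.          0.          0.        ] [[ 0.02539337 -0.99965108  0.0072731  -0.05078086]
 [-0.99690142 -0.02586401 -0.07428738  0.62274108]
 [ 0.07444957 -0.00536416 -0.9972103
[... 216 characters left out ...]
70, 254])]
deck [(0.94, [310, 220]), (0.49, [436, 184])]
jar []
torque_stick [(0.61, [328, 145])]
socket_adapter [(0.66, [432, 188])]
pry_tool [(0.86, [455, 257])]
tread_gauge [(0.89, [212, 158])]
wrist [[294.90322816   0.         318.38130571]
 [  0.         294.90322816 198.73096194]
 [  0.           0.           1.        ]] [0.00245432 0.         0.         0.         0.        ] [[ 0.35799222 -0.93372399  0.00104157 -0.64965365]
 [-0.89771627 -0.34387955  0.27541307 -0.03551988]
 [-0.25680161 -0.09953077 -0.96132542  0.37636684]
 [ 0.          0.          0.          1.        ]]
1.05 [ 9.83228638e-01  1.82377204e-01  1.54965051e-05 -3.93808660e-06] [ 0.23312305 -0.60676192  0.25026754]
```

View pics/scene0.png

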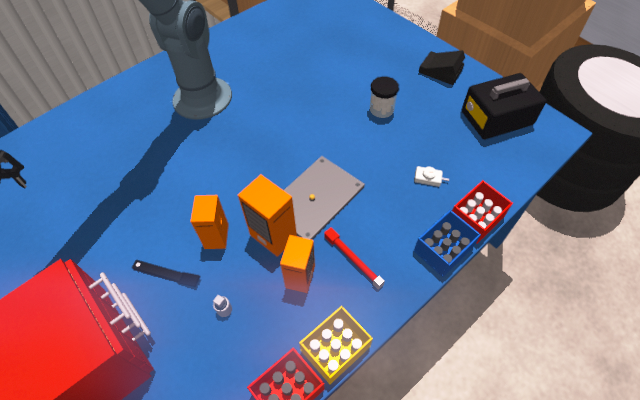

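View pics/top0.png

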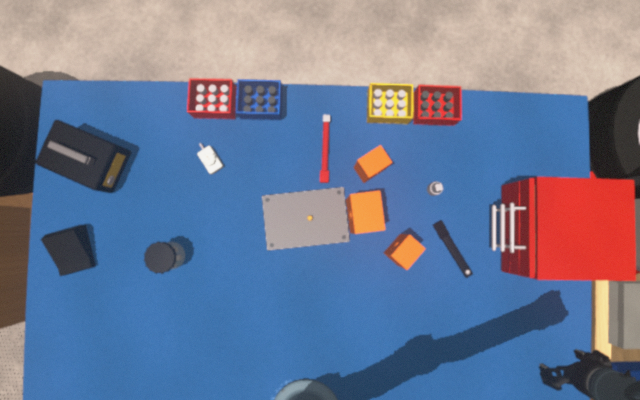

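The top view shows the deck around (306,218), with the screw at (310,216). The tall case sits right of it at (366,212), and there are two smaller look-alikes at (374,163) and (406,251). Next I'll segment the image for accurate geometry.

```bash
cat > h.py <<'E'
from bench import *
import numpy as np, cv2
from scipy.spatial.transform import Rotation as Ro
def ray(cam,px,P=None):
    P=P or camera_params(cam); K=np.array(P["K"]);T=np.array(P["camera_from_world"])
    px=np.array(px,float).reshape(-1,1,2)
    n=cv2.undistortPoints(px,K,np.array(P["dist_coeffs"])).reshape(-1,2)
    d=np.c_[n,np.ones(len(n))]@T[:3,:3]
    o=-T[:3,:3].T@T[:3,3]
    return o,d
def onz(cam,px,z,P=None):
    o,d=ray(cam,px,P); z=np.broadcast_to(z,len(d))
    return o+d*((z-o[2])/d[:,2])[:,None]
def proj(cam,X,P=None):
    P=P or camera_params(cam); T=np.array(P["camera_from_world"])
    return cv2.projectPoints(np.array(X,float).reshape(-1,1,3),cv2.Rodrigues(T[:3,:3])[0],T[:3,3],np.array(P["K"]),np.array(P["dist_coeffs"]))[0].reshape(-1,2)
def down(a): # tool x at world angle a, pointing down
    return Ro.from_euler('z',a)*Ro.from_euler('x',np.pi)
def dq(a): return list(down(a).as_quat())
def orange(im):
    h=cv2.cvtColor(im,cv2.COLOR_RGB2HSV)
    return ((h[...,0]>6)&(h[...,0]<20)&(h[...,1]>180)&(h[...,2]>100)).astype(np.uint8)
def snap(cam,name):
    P=camera_params(cam); im=read_camera(cam); cv2.imwrite(f"pics/{name}.png",im[:,:,::-1]); return im,P
E
python3 - <<'E'
from h import *
im=cv2.imread("pics/top0.png")[:,:,::-1].copy()
h=cv2.cvtColor(im,cv2.COLOR_RGB2HSV)
g=((h[...,1]<50)&(h[...,2]>90)&(h[...,2]<190)).astype(np.uint8)
g[:170]=0;g[260:]=0;g[:,:250]=0;g[:,365:]=0
g=cv2.morphologyEx(g,cv2.MORPH_OPEN,np.ones((3,3)))
c=max(cv2.findContours(g,0,1)[0],key=cv2.contourArea)
r=cv2.minAreaRect(c);b=cv2.boxPoints(r);print(r,b.tolist())
w=onz("top",b,.014);print(w.round(4).tolist()); print([np.linalg.norm(w[i]-w[i-1]).round(4) for i in range(4)])
h_=[(np.arctan2(*(w[i]-w[i-1])[[1,0]])).round(4) for i in range(4)];print(h_)
print("screw",onz("top",[[310,216.5]],.0265))
o=orange(im);
for c in cv2.findContours(o,0,1)[0]:
    if cv2.contourArea(c)>200:
        r=cv2.minAreaRect(c);b=cv2.boxPoints(r);print("case",r)
        for z in (.19,.13):
            w=onz("top",b,z);print(z,w[:,:2].round(4).tolist(),[np.linalg.norm(w[i]-w[i-1]).round(4) for i in range(4)],[(np.arctan2(*(w[i]-w[i-1])[[1,0]])).round(3) for i in range(4)])
def crop(n,x0,y0,x1,y1,s):
    i=cv2.imread(f"pics/{n}.png")[y0:y1,x0:x1]; cv2.imwrite(f"pics/{n}_c.png",cv2.resize(i,None,fx=s,fy=s,interpolation=cv2.INTER_CUBIC))
crop("top0",250,130,450,280,4)
E
```

```text
((305.5424499511719, 218.15342712402344), (55.0641975402832, 83.22440338134766), 83.9909896850586) [[261.27667236328125, 195.12876892089844], [344.0438232421875, 186.4164276123047], [349.8082275390625, 241.17808532714844], [267.04107666015625, 249.8904266357422]]
[[0.6273, 0.1463, 0.014], [0.6591, -0.0945, 0.014], [0.5002, -0.1147, 0.014], [0.4689, 0.1241, 0.014]]
[np.float64(0.1599), np.float64(0.2429), np.float64(0.1602), np.float64(0.2408)]
[np.float64(0.1396), np.float64(-1.4395), np.float64(-3.015), np.float64(1.701)]
screw [[0.56830517 0.00218321 0.0265    ]]
case ((406.7895812988281, 251.58145141601562), (19.84384536743164, 27.10871124267578), 42.273685455322266)
0.19 [[0.4729, -0.2042], [0.5237, -0.2492], [0.4913, -0.2865], [0.4406, -0.2414]] [np.float64(0.0493), np.float64(0.0679), np.float64(0.0495), np.float64(0.0678)] [np.float64(0.857), np.float64(-0.724), np.float64(-2.285), np.float64(2.414)]
0.13 [[0.4696, -0.2141], [0.5233, -0.2615], [0.489, -0.301], [0.4355, -0.2534]] [np.float64(0.052), np.float64(0.0717), np.float64(0.0522), np.float64(0.0717)] [np.float64(0.857),
[... 528 characters left out ...]
float64(0.0962), np.float64(0.0821)] [np.float64(0.126), np.float64(-1.44), np.float64(-3.02), np.float64(1.7)]
case ((374.30767822265625, 161.9615478515625), (19.691856384277344, 27.180309295654297), 56.3099365234375)
0.19 [[0.7056, -0.1178], [0.7458, -0.1745], [0.7046, -0.2028], [0.6647, -0.1461]] [np.float64(0.0497), np.float64(0.0695), np.float64(0.0499), np.float64(0.0693)] [np.float64(0.606), np.float64(-0.954), np.float64(-2.54), np.float64(2.185)]
0.13 [[0.7153, -0.1228], [0.7578, -0.1827], [0.7143, -0.2125], [0.6722, -0.1527]] [np.float64(0.0525), np.float64(0.0734), np.float64(0.0527), np.float64(0.0732)] [np.float64(0.606), np.float64(-0.954), np.float64(-2.54), np.float64(2.185)]
```

View pics/top0_c.png

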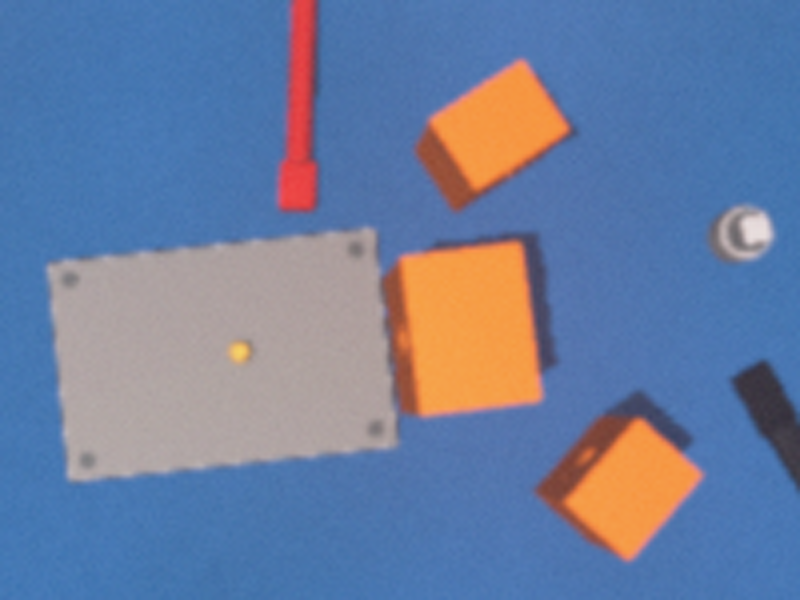

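Run:
```python
from h import *
c=(np.array([[400,256],[522,241],[542,401],[420,416]])+.5)/4-.5+[250,130]
w=onz("top",c,.19)[:,:2];print(w.round(4).tolist(),[np.linalg.norm(w[i]-w[i-1]).round(4) for i in range(4)],[(np.arctan2(*(w[i]-w[i-1])[[1,0]])).round(3) for i in range(4)])
S=np.array([.566,.0025]);a=1.702;u=np.array([np.cos(a),np.sin(a)]);v=np.array([-u[1],u[0]])
print("center rel screw in deck axes",((w.mean(0)-S)@u).round(4),((w.mean(0)-S)@v).round(4))
for nm,z,pts in [("lo1",.13,[[.6697,-.1677+.0]]),]: pass
for X in ([.566,-.27],[.57,-.25]): 
    for z in (.18,.05,.25):
        for aa in (a-np.pi,a,a-np.pi/2):
            q=inverse_kinematics([*X,z],dq(aa)); print(X,z,round(aa,2),None if q is None else np.round(q,2))
```

```text
[[0.6233, -0.0995], [0.6347, -0.176], [0.5348, -0.1901], [0.5236, -0.1141]] [np.float64(0.1007), np.float64(0.0773), np.float64(0.1009), np.float64(0.0769)] [np.float64(0.145), np.float64(-1.422), np.float64(-3.001), np.float64(1.717)]
center rel screw in deck axes -0.1479 0.0063
[0.566, -0.27] 0.18 -1.44 [ 0.31  0.41  0.08  1.72 -0.04  1.01 -2.6 ]
[0.566, -0.27] 0.18 1.7 [ 0.68  0.44 -0.38  1.7   0.18  1.04  0.37]
[0.566, -0.27] 0.18 0.13 [ 0.5   0.41 -0.15  1.71  0.07  1.02 -1.11]
[0.566, -0.27] 0.05 -1.44 [ 0.27  0.58  0.14  1.79 -0.11  0.78 -2.55]
[0.566, -0.27] 0.05 1.7 [ 0.67  0.61 -0.37  1.76  0.28  0.82  0.3 ]
[0.566, -0.27] 0.05 0.13 [ 0.48  0.58 -0.13  1.77  0.1   0.79 -1.13]
[0.566, -0.27] 0.25 -1.44 [ 0.34  0.34  0.05  1.66 -0.02  1.14 -2.62]
[0.566, -0.27] 0.25 1.7 [ 0.68  0.37 -0.38  1.64  0.15  1.16  0.4 ]
[0.566, -0.27] 0.25 0.13 [ 0.5   0.35 -0.15  1.65  0.06  1.15 -1.1 ]
[0.57, -0.25] 0.18 -1.44 [ 0.3   0.4   0.06  1.73 -0.03  1.01 -2.64]
[0.57, -0.25] 0.18 1.7 [ 0.67  0.43 -0.4   1.71  0.19  1.03  0.33]
[0.57, -0.25] 0.18 0.13 [ 0.48  0.41 -0.16  1.72  0.08  1.02 -1.15]
[0.57, -0.25] 0.05 -1.44 [ 0.25  0.57  0.13  1.8  -0.1   0.78 -2.59]
[0.57, -0.25] 0.05 1.7 [ 0.66  0.61 -0.39  1.78  0.3   0.82  0.25]
[0.57, -0.25] 0.05 0.13 [ 0.46  0.57 -0.14  1.79  0.11  0.79 -1.18]
[0.57, -0.25] 0.25 -1.44 [ 0.32  0.33  0.03  1.67 -0.01  1.14 -2.66]
[0.57, -0.25] 0.25 1.7 [ 0.67  0.36 -0.4   1.65  0.15  1.16  0.36]
[0.57, -0.25] 0.25 0.13 [ 0.49  0.34 -0.17  1.66  0.06  1.15 -1.14]
```

Run:
```python
from h import *
a=1.702;u=np.array([np.cos(a),np.sin(a)]);v=np.array([-u[1],u[0]])
C=np.array([.579,-.145])
move_gripper(.05)
move_ptp([.22,-.48,.40],dq(a))
move_ptp([.42,-.25,.38],dq(a))
st=C-u*.085
move_ptp([*st,.26],dq(a))
print(read_time_s(),read_ft_force())
im,P=snap("wrist","w1")
movel([*st,.181],speed=.12)
movel([*(C-u*.045),.181],speed=.08)
print(read_time_s(),read_ft_force().round(2), read_eef_pos(), read_finger_gap())
snap("scene","s1"); snap("top","t1")
```

```text
4.6417 [-0.40322353 -0.57849919 -0.01693621]
6.15 [ 1.17 -0.53 -0.33] [ 0.58499545 -0.18971208  0.18104516] 0.05002374997608313
```

Run:
```python
import cv2,numpy as np
a=cv2.imread("pics/s1.png")[130:330,130:400];b=cv2.imread("pics/t1.png")[130:280,250:450]
cv2.imwrite("pics/m1.png",np.hstack([cv2.resize(a,(405,300)),cv2.resize(b,(400,300))])[:, :800])
```

```text
(no output)
```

View pics/m1.png

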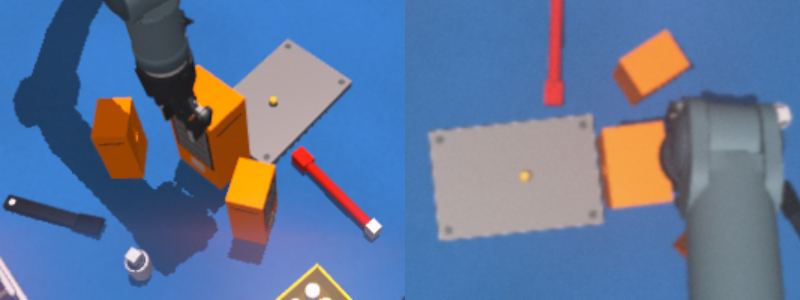

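View pics/w1.png

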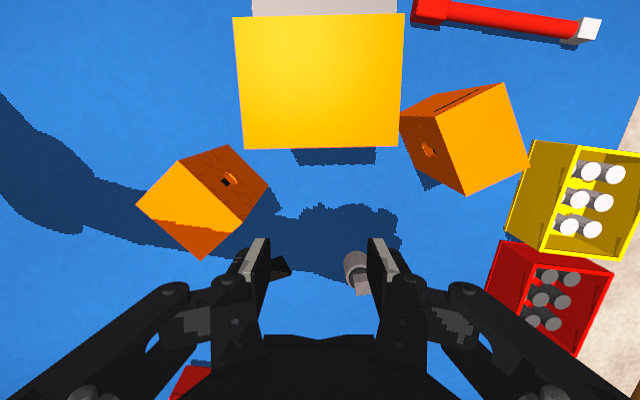

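Run:
```python
from h import *
a=1.702;u=np.array([np.cos(a),np.sin(a)]);v=np.array([-u[1],u[0]])
C=np.array([.579,-.145])
movel([*(C+u*.03),.181],speed=.09)
print(read_time_s(),read_ft_force().round(2)); snap("scene","s2a")
movel([*(C+u*.055),.181],speed=.09); pause(.3)
print(read_time_s(),read_ft_force().round(2)); snap("scene","s2b")
movel([*(C-u*.10),.26],speed=.2)
snap("scene","s2"); snap("top","t2");snap("wrist","w2")
import cv2
a=cv2.imread("pics/s2.png")[130:330,130:400];b=cv2.imread("pics/s2a.png")[130:330,130:400]
cv2.imwrite("pics/m2.png",np.hstack([cv2.resize(a,(400,300)),cv2.resize(b,(400,300))]))
```

```text
7.2333 [-0.66 -1.18 -0.61]
8.0083 [0.5  0.54 0.68]
```

View pics/m2.png

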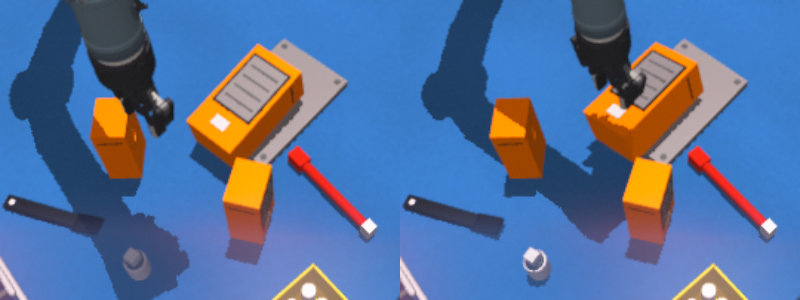

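View pics/w2.png

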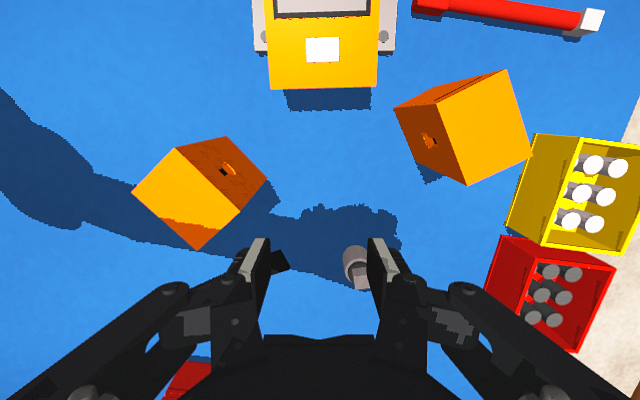

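View pics/t2.png

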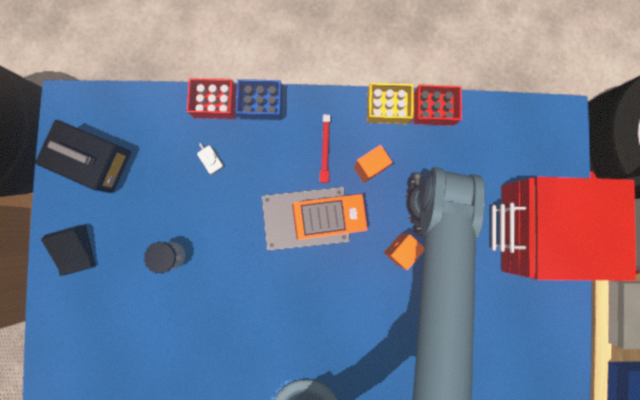

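```bash
cat >> h.py <<'E'
from scipy.optimize import minimize
A=1.702;U=np.array([np.cos(A),np.sin(A)]);V=np.array([-U[1],U[0]]);S=np.array([.566,.0025])
# deck frame relative to the screw foot: point (d,l,h) -> world
def dw(d,l,h=0.): 
    p=S+U*d+V*l; return np.array([p[0],p[1],.014+h])
def box(d,l,yaw,tilt=0,h0=0.):
    """d,l: keyhole entry rel. screw along deck x / y ; case lying on back. tilt about near edge"""
    pts=[]
    for z in (0,.19):
        for y in (-.05,.05):
            for x in (0,.076):
                L=np.array([z-.112,y]);c,s=np.cos(yaw),np.sin(yaw)
                dd=d+c*L[0]-s*L[1]; ll=l+s*L[0]+c*L[1]
                # tilt about edge at -0.107
                e=dd+.107; ct,st=np.cos(tilt),np.sin(tilt)
                pts.append(dw(-.107+e*ct-x*st,ll,e*st+x*ct+h0))
    return np.array(pts)
def casemask(im,guess,cam,P):
    m=orange(im); hull=cv2.convexHull(proj(cam,guess,P).astype(np.float32)).astype(np.int32)
    roi=cv2.dilate(cv2.fillConvexPoly(np.zeros_like(m),hull,1),np.ones((31,31)))
    m=m&roi; n,lab,st,_=cv2.connectedComponentsWithStats(m); 
    k=1+np.argmax(st[1:,4]); m=(lab==k).astype(np.uint8)
    c=np.vstack(cv2.findContours(m,0,1)[0]); return cv2.fillConvexPoly(np.zeros_like(m),cv2.convexHull(c),1)
def fit(im,cam,P,g,tilt,s=4):
    m=casemask(im,box(*g,tilt),cam,P); M=cv2.resize(m*255,None,fx=s,fy=s,interpolation=cv2.INTER_LINEAR)>127
    def cost(p):
        p=[p[0]/1000,p[1]/1000,p[2]/100]
        q=(proj(cam,box(*p,tilt),P)+.5)*s-.5
        r=cv2.fillConvexPoly(np.zeros(M.shape,np.uint8),cv2.convexHull(np.round(q).astype(np.int32)),1)>0
        return (r^M).sum()
    x0=np.array([g[0]*1000,g[1]*1000,g[2]*100])
    sim=np.vstack([x0]+[x0+e for e in np.diag([8.,8.,5.])])
    r=minimize(cost,x0,method="Nelder-Mead",options=dict(initial_simplex=sim,xatol=.05,fatol=1))
    return r.x/[1000,1000,100],r.fun/M.sum()
E
python3 - <<'E'
from h import *
im=cv2.imread("pics/t2.png")[:,:,::-1].copy()
for t in (0,.126):
  for g in ([-.03,.006,0],[-.02,0,.03]): print(t,fit(im,"top",camera_params("top"),g,t))
im=cv2.imread("pics/w2.png")[:,:,::-1].copy()
im2=cv2.imread("pics/s2.png")[:,:,::-1].copy()
for t in (0,.126):
  print(t,fit(im2,"scene",camera_params("scene"),[-.03,.006,0],t))
i=cv2.imread("pics/t2.png");cv2.imwrite("pics/t2c.png",cv2.resize(i[170:260,250:380],None,fx=6,fy=6,interpolation=cv2.INTER_CUBIC))
E
```

```text
0 (array([-0.04550228,  0.00508364,  0.04543134]), np.float64(0.43448637316561844))
0 (array([-0.04078204,  0.00397135,  0.02684505]), np.float64(0.43570929419986026))
0.126 (array([-0.03653715,  0.00454671,  0.0390051 ]), np.float64(0.469601677148847))
0.126 (array([-0.03621453,  0.00429171,  0.0330292 ]), np.float64(0.4718029350104822))
0 (array([-0.03367472,  0.0052719 ,  0.08968688]), np.float64(0.10998095842589654))
0.126 (array([-0.03230023, -0.00058281,  0.06163386]), np.float64(0.09820691843859092))
```

View pics/t2c.png

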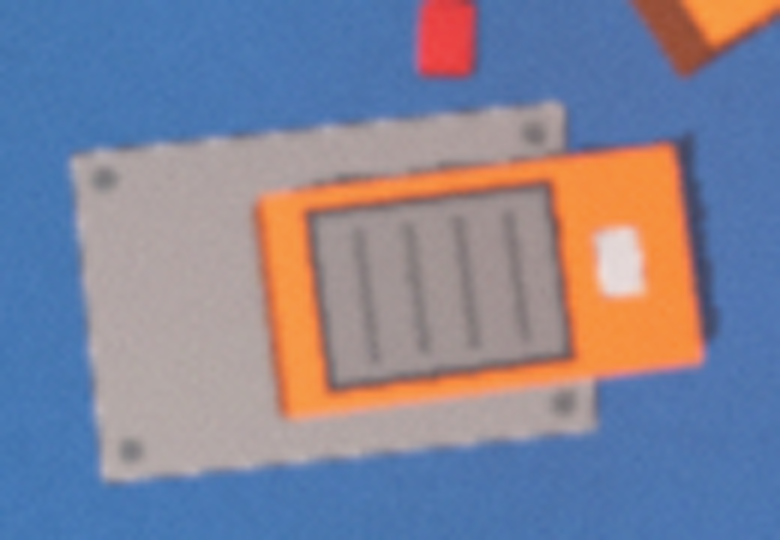

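Run:
```python
from h import *
im=cv2.imread("pics/t2.png")[:,:,::-1].copy()
g=box(-.03,.006,0,.126);P=camera_params("top");m=casemask(im,g,"top",P)
q=proj("top",g,P);print(q.round(1).tolist());print(m.sum(),cv2.boundingRect(m))
o=im.copy();o[m>0]=[0,255,0]
for p in q: cv2.circle(o,tuple(int(x) for x in p.round()),1,(255,0,255),-1)
cv2.imwrite("pics/dbg.png",cv2.resize(o[170:260,250:380,::-1],None,fx=6,fy=6,interpolation=0))
```

```text
[[356.6, 197.4], [362.4, 195.0], [360.4, 231.5], [366.5, 231.2], [292.0, 203.7], [293.7, 201.6], [295.5, 238.5], [297.5, 238.7]]
1789 (309, 195, 57, 40)
```

View pics/dbg.png

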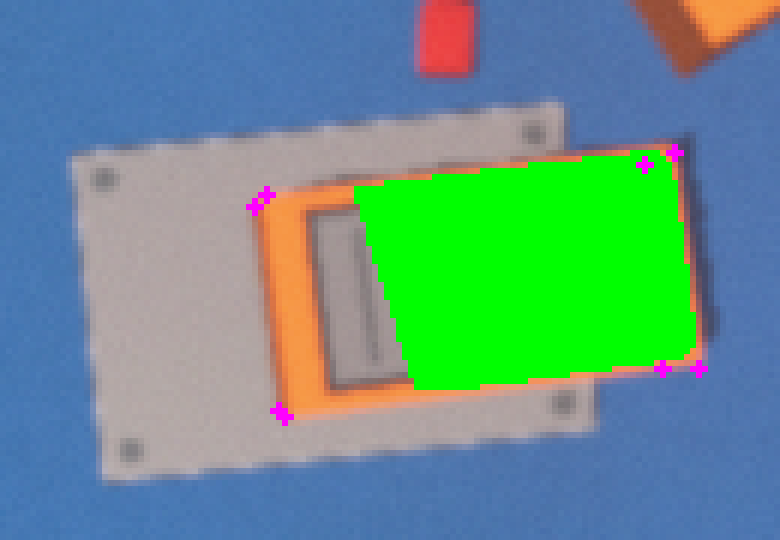

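```bash
cat >> h.py <<'E'
def orange(im):
    h=cv2.cvtColor(im,cv2.COLOR_RGB2HSV)
    return ((h[...,0]>3)&(h[...,0]<24)&(h[...,1]>110)&(h[...,2]>70)).astype(np.uint8)
def casemask(im,guess,cam,P):
    m=orange(im); hull=cv2.convexHull(proj(cam,guess,P).astype(np.float32)).astype(np.int32)
    core=cv2.fillConvexPoly(np.zeros_like(m),hull,1)
    roi=cv2.dilate(core,np.ones((31,31))); m=m&roi
    n,lab,st,_=cv2.connectedComponentsWithStats(m)
    out=np.zeros_like(m)
    for k in range(1,n):
        b=lab==k
        if b.sum()>15 and (b&(core>0)).sum()>.5*b.sum(): out|=b.astype(np.uint8)
    c=np.vstack(cv2.findContours(out,0,1)[0]); return cv2.fillConvexPoly(np.zeros_like(m),cv2.convexHull(c),1)
def overlay(im,cam,P,p,tilt,name,w):
    x0,y0,x1,y1=w; s=min(800/(x1-x0),600/(y1-y0)); o=cv2.resize(im[y0:y1,x0:x1,::-1],None,fx=s,fy=s,interpolation=cv2.INTER_CUBIC)
    q=(proj(cam,box(*p,tilt),P)-[x0,y0]+.5)*s-.5; q=np.round(q).astype(int)
    for i in range(8):
        for j in (1,2,4):
            if not i&j: cv2.line(o,tuple(map(int,q[i])),tuple(map(int,q[i|j])),(255,0,255),1)
    cv2.imwrite(f"pics/{name}.png",o)
E
python3 - <<'E'
from h import *
im=cv2.imread("pics/t2.png")[:,:,::-1].copy();P=camera_params("top")
for t in (0,.126):
  for g in ([-.03,.006,0],[-.02,0,.03]): p,c=fit(im,"top",P,g,t);print(t,p.round(4),c)
overlay(im,"top",P,p,.126,"o2",(250,170,380,260))
im2=cv2.imread("pics/s2.png")[:,:,::-1].copy()
overlay(im2,"scene",camera_params("scene"),p,.126,"o2s",(220,130,400,270))
E
```

```text
0 [-0.0365  0.0049  0.0372] 0.05592979561909999
0 [-0.0375  0.0048  0.0308] 0.05428008431857758
0.126 [-0.0304  0.0047  0.0276] 0.03533131701952159
0.126 [-0.0306  0.0052  0.0308] 0.03363578040509577
```

View pics/o2.png

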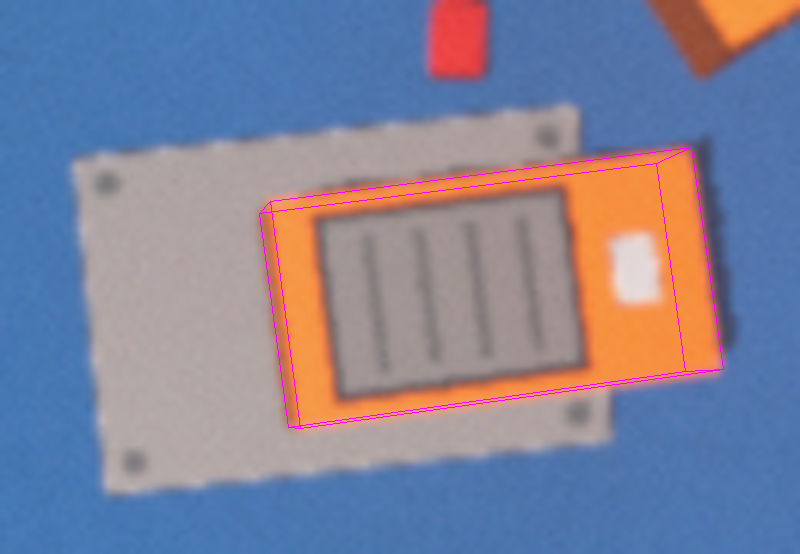

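View pics/o2s.png

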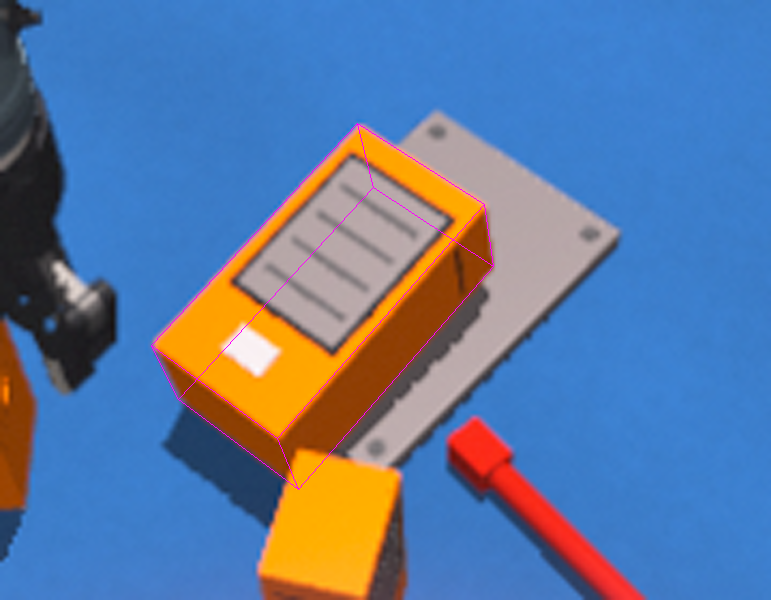

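Run:
```python
from h import *
def pt(d,l,z): p=dw(d,l); return [p[0],p[1],z]
movel(pt(-.185,.004,.20),dq(A),speed=.25)
movel(pt(-.185,.004,.056),speed=.2)
movel(pt(-.160,.004,.056),speed=.1); print(read_ft_force().round(1))
movel(pt(-.135,.004,.056),speed=.05); print(read_time_s(),read_ft_force().round(2))
P=camera_params("top");im,_=snap("top","t3"); snap("scene","s3")
p,c=fit(im,"top",P,[-.012,.004,0.01],.126);print(p.round(4),c)
overlay(im,"top",P,p,.126,"o3",(250,170,380,260))
im2=cv2.imread("pics/s3.png")[:,:,::-1].copy()
overlay(im2,"scene",camera_params("scene"),p,.126,"o3s",(220,130,400,270))
```

```text
[ 0.7 -0.4 -0.3]
11.6417 [-0.85  0.34 -0.91]
[0.0037 0.0008 0.0017] 0.046445880452342485
```

View pics/o3.png

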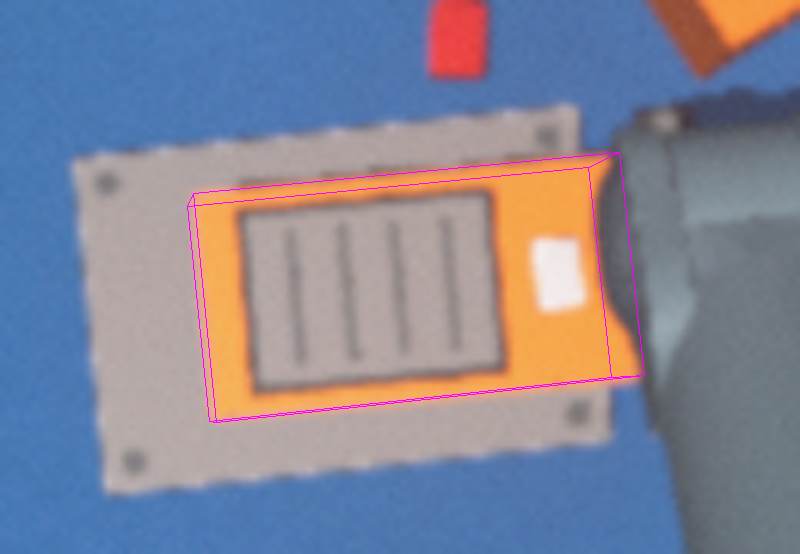

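View pics/o3s.png

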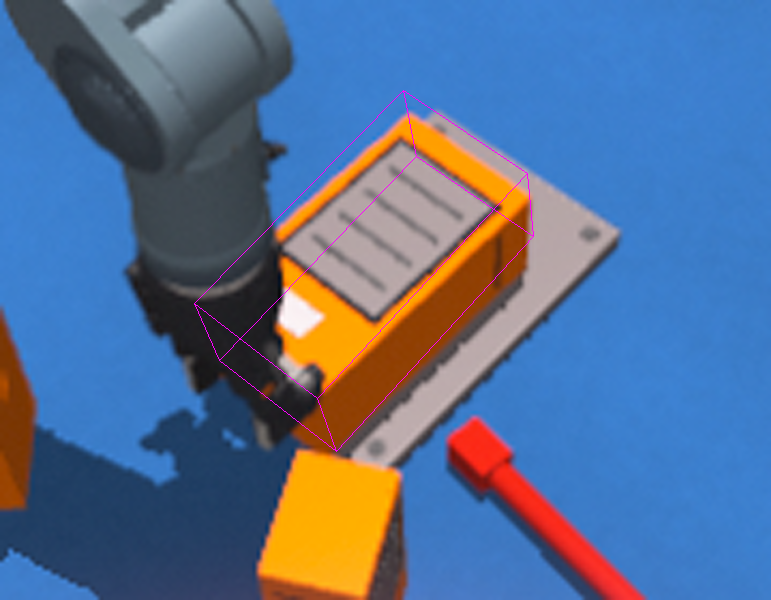

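Run:
```python
from h import *
for n,cam,w in (("t3","top",(250,170,380,260)),("s3","scene",(220,130,400,270))):
    im=cv2.imread(f"pics/{n}.png")[:,:,::-1].copy();P=camera_params(cam)
    for t in (0,.126):
        if cam=="top":
            p,c=fit(im,cam,P,[.0,.001,0.0],t);print(t,p.round(4),c)
            if t==0:p0=p
    overlay(im,cam,P,p0,0,"q"+n,w)
a=[cv2.resize(cv2.imread(f"pics/q{n}.png"),(400,300)) for n in("t3","s3")]
cv2.imwrite("pics/m3.png",np.hstack(a))
```

```text
0 [-0.0033  0.0008 -0.0035] 0.04062529696854509
0.126 [ 0.004   0.0007 -0.0065] 0.04475909911622161
```

View pics/m3.png

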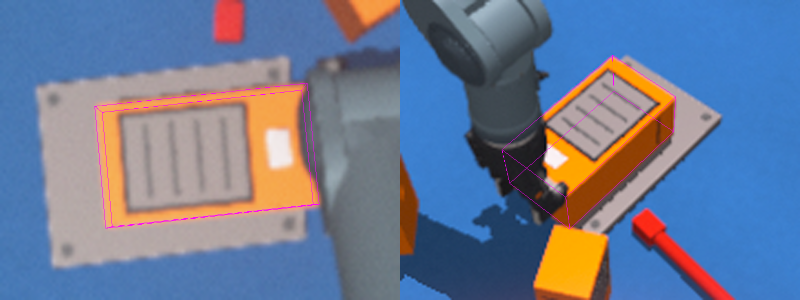

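Run:
```python
from h import *
def pt(d,l,z): p=dw(d,l); return [p[0],p[1],z]
movel(pt(-.155,.004,.056),speed=.15)
P=camera_params("top")
movel(pt(-.155,.004,.17),speed=.25)
movel(pt(.120,.001,.17),speed=.25)
movel(pt(.120,.001,.051),speed=.2)
im,_=snap("top","t4a");p,c=fit(im,"top",P,[-.003,.001,0.0],0);print(p.round(4),c)
f0=read_ft_force();print(f0.round(2),read_time_s())
movel(pt(.104,.001,.051),speed=.1)
d=.104
while d>.055:
    d-=.002 if d>.075 else .001
    movel(pt(d,.001,.051),speed=.04)
    f=(read_ft_force()-f0); fu=f[:2]@U; print(round(d,4),fu.round(2),end="; ")
    if fu>9: break
print(read_time_s())
im,_=snap("top","t4");snap("scene","s4");p,c=fit(im,"top",P,[-.025,.001,0.0],0);print(p.round(4),c)
overlay(im,"top",P,p,0,"o4",(250,170,380,260))
```

```text
[-0.0053  0.0007 -0.0171] 0.04713399388832299
[0.01 0.12 1.09] 14.675
0.102 0.75; 0.1 0.02; 0.098 0.35; 0.096 -0.53; 0.094 -0.21; 0.092 0.88; 0.09 -1.46; 0.088 0.51; 0.086 2.12; 0.084 3.97; 0.082 4.21; 0.08 2.7; 0.078 2.33; 0.076 2.71; 0.074 2.73; 0.073 2.65; 0.072 3.32; 0.071 2.33; 0.07 3.91; 0.069 2.44; 0.068 2.98; 0.067 2.98; 0.066 3.92; 0.065 4.26; 0.064 4.77; 0.063 5.69; 0.062 7.34; 0.061 8.85; 0.06 9.66; 22.2333
[-0.0329 -0.0006 -0.0057] 0.16480025842575644
```

View pics/o4.png

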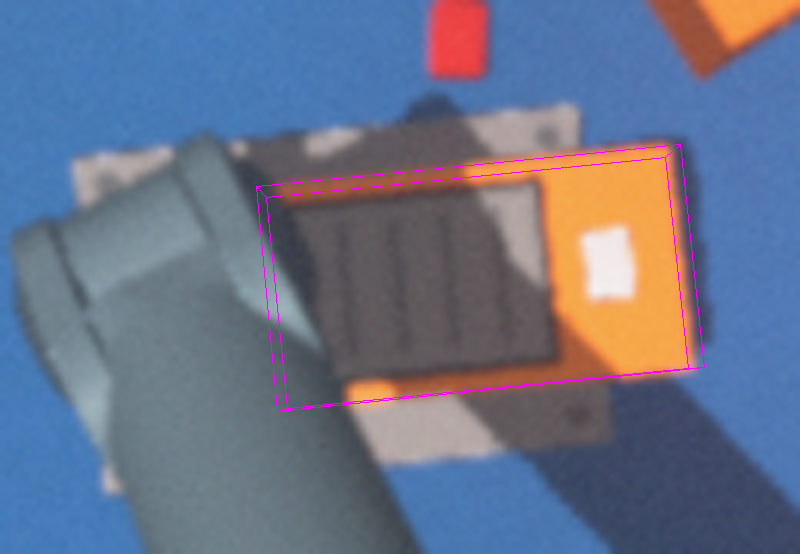

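View pics/s4.png

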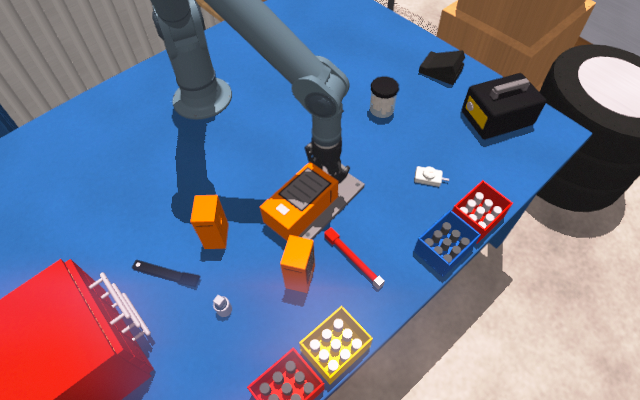

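Run:
```python
from h import *
def pt(d,l,z): p=dw(d,l); return [p[0],p[1],z]
e=read_eef_pos(); print("actual d",(e[:2]-S)@U,(e[:2]-S)@V,read_ft_force().round(2))
movel(pt(.115,.001,.051),speed=.15)
movel(pt(.16,.001,.20),speed=.25)
P=camera_params("top");im,_=snap("top","t5");print(read_time_s())
movel(pt(.22,.001,.25),speed=.25)
im,_=snap("top","t5b");ims,Ps=snap("scene","s5")
for g in([-.025,.001,0],[-.03,0,.01]):
    p,c=fit(im,"top",P,g,0);print(p.round(4),c)
overlay(im,"top",P,p,0,"o5",(250,170,380,260))
overlay(ims,"scene",Ps,p,0,"o5s",(220,130,400,270))
a=[cv2.resize(cv2.imread(f"pics/{n}.png"),(400,300)) for n in("o5","o5s")]
cv2.imwrite("pics/m5.png",np.hstack(a))
print(read_time_s())
```

```text
actual d 0.06408564437871968 0.0010534331706714961 [-1.22  9.29  0.4 ]
23.675
[-0.0268  0.      0.0104] 0.05134811815588479
[-0.0274 -0.0002  0.0015] 0.05194625931719886
24.2333
```

View pics/m5.png

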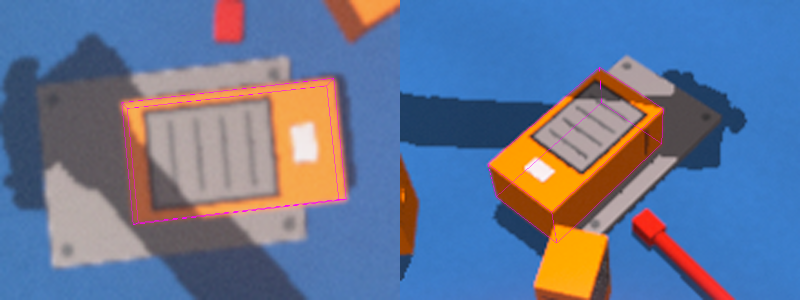

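View pics/o5.png

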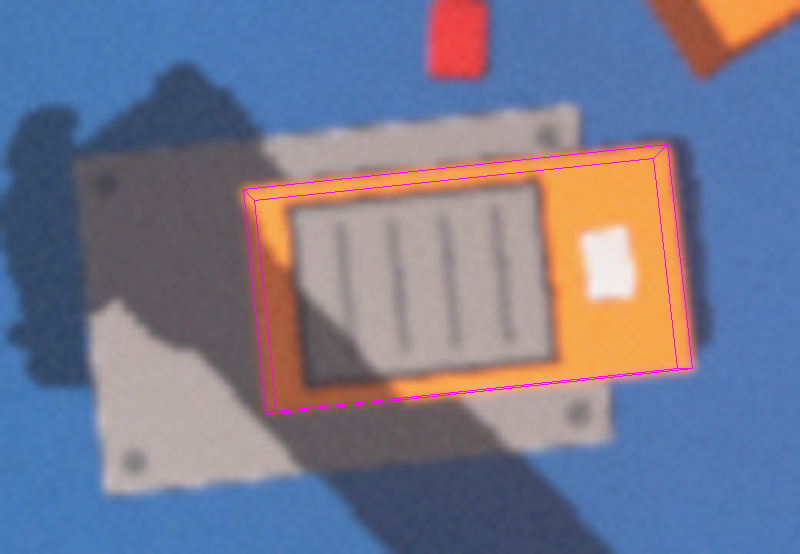

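Run:
```python
from h import *
def pt(d,l,z): p=dw(d,l); return [p[0],p[1],z]
movel(pt(.115,.0,.10),speed=.3)
movel(pt(.10,.0,.046),speed=.2)
f0=read_ft_force();print(f0.round(2),read_time_s())
movel(pt(.072,.0,.046),speed=.1)
d=.072
while d>.040:
    d-=.0015
    movel(pt(d,.0,.046),speed=.04)
    f=(read_ft_force()-f0); fu=f[:2]@U; print(round(d,4),round((read_eef_pos()[:2]-S)@U,4),fu.round(1),end="; ")
    if fu>20: break
print(read_time_s())
pause(.2); e=read_eef_pos(); print("actual d",(e[:2]-S)@U,(e[:2]-S)@V,(read_ft_force()-f0).round(2))
movel(pt(.11,.0,.046),speed=.15)
movel(pt(.15,.0,.20),speed=.25)
move_ptp(pt(.25,.0,.30),dq(A))
im,P=snap("top","t6");ims,Ps=snap("scene","s6");print(read_time_s())
for g in([-.025,.001,0],[-.03,0,.01]):
    p,c=fit(im,"top",P,g,0);print(p.round(4),c)
overlay(im,"top",P,p,0,"o6",(250,170,380,260))
overlay(ims,"scene",Ps,p,0,"o6s",(220,130,400,270))
```

```text
[ 1.01  0.31 -0.15] 25.425
0.0705 0.0712 -0.8; 0.069 0.069 0.0; 0.0675 0.0673 -0.9; 0.066 0.0658 -0.7; 0.0645 0.0649 0.9; 0.063 0.0644 2.4; 0.0615 0.0642 5.3; 0.06 0.0642 7.9; 0.0585 0.0642 8.7; 0.057 0.0642 11.9; 0.0555 0.0641 12.6; 0.054 0.0641 15.0; 0.0525 0.064 17.6; 0.051 0.064 18.2; 0.0495 0.064 20.9; 29.6083
actual d 0.06397073389884009 -8.002215237816148e-05 [-5.16 20.01  3.29]
31.8667
[-0.0272 -0.0004  0.0002] 0.045882407493276454
[-0.0263 -0.0005  0.0067] 0.045650561068348326
```

View pics/o6.png

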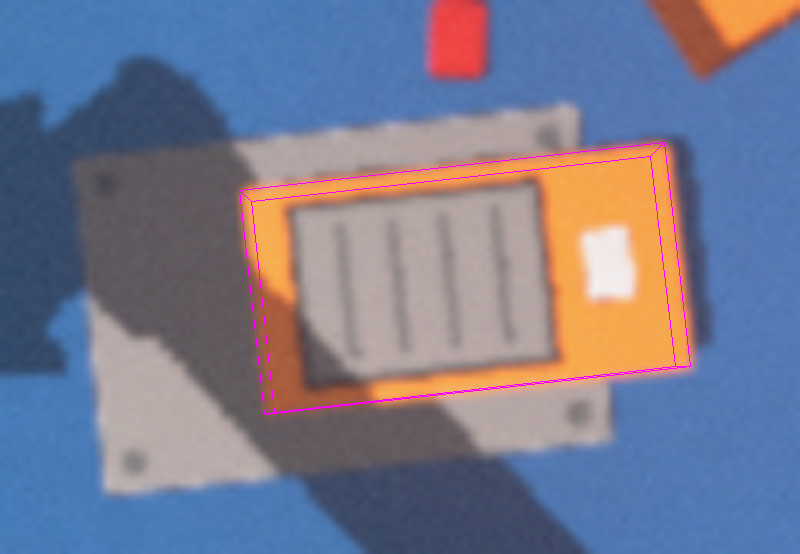

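View pics/o6s.png

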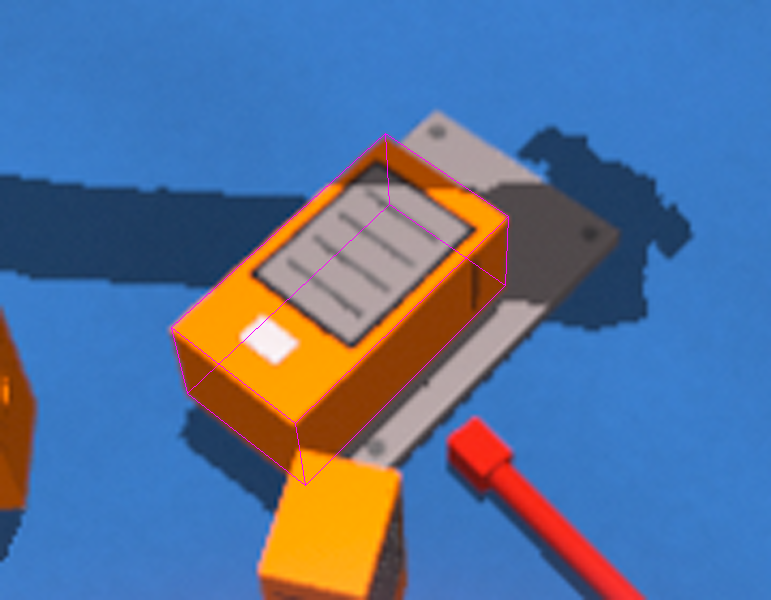

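Run:
```python
from bench import *
print(read_time_s(),read_ft_force().round(2)); sign_off()
```

```text
31.8667 [ 0.46 -0.06 -1.13]
the job is handed in; nothing more can be done
```

I tipped the case onto its back, slid it until the screw head dropped into the keyhole, pulled it home and handed the job in at about 32 s. The hand-in gave no verdict.

**What I did:**
1. I pushed the case over near its top with two fingers, and it came to rest tilted on the deck edge and screw head.
2. I slid it about 27 mm farther from the edge. It dropped flat, and the fitted position put the entry about 3 mm along and 1 mm sideways from the screw.
3. I pushed its top end towards its bottom end, then pushed again to check the stop. The second time the fingers stalled at the same place (within 0.2 mm) while the force rose to 20 N, which points to a hard stop.

**Last checks:**
- **Position:** in the last top and scene pictures the case lies flat. The fitted screw position is about 26–27 mm from the entry centre (allowed 22–34), less than 1 mm sideways, and turned by less than 0.01 rad.
- **Surroundings:** the arm was clear of the case and the force reading was near zero. No push came near the jar, tools or gauge. The torque stick looked unmoved in the last pictures; I did not measure any of them again.

**What disagreed:**
- **Pull distance:** marks on the case's front moved only about 21 mm in the pictures, against about 24 mm from the outline fit. That puts the screw between about 24.5 and 28 mm, still inside the window.
- **First pull:** the force rose gradually instead of at a sharp stop, which is why I pushed a second time.
- **Fit after the pull:** the fitted outline ended 1–3 mm short of the visible bottom edge, which would put the screw nearer 28–30 mm.

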